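# Clamp a heat sink on its board in a hand screw press

## Robot

A 6-joint arm with a two-finger parallel gripper is mounted at the origin on the work surface. World frame = base frame: x ahead of the robot, y to its left, z up, the work surface at z = 0. Lengths are in m, angles in rad, forces in N, time in s.
With the tool pointing down it reaches from about 0.15 to 0.775 m from the base axis. Payload 6.1 kg.
Tool frame: the origin (TCP) lies midway between the tips of the shut fingers; the grasp point (between the pads) lies 19 mm behind it; z points along the fingers, y is the line along which they close (so a half turn about z gives the same grasp; the last joint's range is limited). The gripper opens to 85 mm and grips with 20 to 120 N. Pads are 22 mm wide; open, the fingers measure 114 mm over their backs; the gripper's body (76 mm by 85 mm) begins 54 mm behind the grasp point. The pads swing forward as they close: fully open they stand 13 mm farther back than shut.
Start: joints at [-1.242, 0.126, -0.04, 1.405, 0, 1.571], TCP at [0.17, -0.497, 0.231] pointing down, gripper open.
Joint ranges: [-2.72, 2.72], [-0.95, 1.95], [-1.27, 1.35], [-1.78, 2.02], [-1.46, 1.47], [-3.14, 3.14]. Speed limits (rad/s): [2.39, 2.39, 3.01, 3.14, 3.14, 3.14].

## Interface

Orientations are given as a unit quaternion [w, x, y, z].
In Python, from rig import bot, imaging, ticket, nets gives the robot as it stands. The module is installed in compiled form; this text tells all that it offers.
- The arm moves only by the tool carry_out, never from a script. Its argument "series" is a list of rows, each a list of 2 entries, a list of its own where there are three numbers: the shift along the tool's x, y, z normalised to -1 to 1, where 1 is 120 mm, then the turn, a rotation vector about the tool's x, y, z normalised to -1 to 1, where 1 is 360 degrees. A call has 1 to 20 rows; each row shifts and turns the commanded pose from where the row before left it, along the tool's axes as they then stand; what a row does not reach is not made up. A row lasts 1/12 s, in which the tool goes at most 41.7 mm and 7.16 degrees, less where a joint would pass 70% of its speed; a pose out of reach is approached as far as the arm can. A call with a number of a shift or a turn outside -1 to 1 is refused whole. A call with a gripper value outside its range is refused whole. "grip" is the opening, from 0 (shut) to 1 (fully open), set as the call begins (left out, the last holds). The fingers move at their own pace and stop on an object; "force" is the grip in N (left out, the last holds). Time passes only in rows, so rows that do not move let the fingers close. It gives the time, the measured TCP pose, the force, the opening and the grip force at its end, in the units of the state.
- bot.state(): the state, without advancing time (a new reading comes with each control period).
- imaging.grab_frame(name): name is "scene" or "top" or "wrist"; returns a dict with "img" (400x640x3 uint8, red, green, blue), "intrinsics" (3x3 intrinsics, pixels), "k1" (the pictures are not rectified: a ray, as slopes to the right and down, at radius r is drawn at 1 + k1 r^2 times it, then the intrinsics apply), "rvec" (rotation vector, rad) and "tvec" (3), from world to camera coordinates, as OpenCV has them; the wrist camera has in their place "hand_eye" (4x4, takes a point from camera to tool coordinates, whose origin is the TCP and whose axes are the flange's). Camera axes: x right, y down, z forward; pixel columns grow to the right and rows downward; lengths in m; the calibration is good to about 2 mm. A picture is of the moment at which its call begins: read the wrist's pose just before it. There is no depth.
- ticket.hand_in(): hands the job in; it is judged then, once.
Trained networks look in the newest picture that a camera, given by its name, has taken for a name from the list of things; names that differ only in an ending like _2 or _b are one class to them, and where a whole thing is asked for, a point or a joint stands for the part that bears it (a point fixed in the world has none). Each returns a list of dicts, best first, with "score" (0 to 1); they miss things now and then, are a little off and sometimes report something else, mostly with a low value. They report only what shows in the picture. A call takes as long as a camera call. They do not tell look-alikes from the thing itself.
- nets.boxes_of(camera, query): "uv" ([column, row] in pixels, amid what is visible of it).
- nets.cut_out(camera, query): "region" (400x640 bool, what is visible of it) and "uv" ([column, row] in pixels, amid what is visible of it).
The state is a dict: "t": time; "joint_pos": joint angles; "joint_vel": joint speeds; "effort": joint torques, N m; "tcp_pos": TCP position; "ee_rot": TCP orientation; "ft_force": force on the tool from outside, world axes, zero at the start; "torque": the same for the moment, N m; "gripper_width": finger opening in m; "grasp_force": force on a finger pad.
Only numpy, scipy, OpenCV 4.12 (cv2) and the standard library are available. Lean on these libraries where they do the work, as an engineer would, in place of code of your own. Each camera call takes 0.05 s, during which the arm holds its last target. There are 200 camera calls.

## Task

Slide the carrier with the circuit board fully home against the back stop of the hand press, gently. Then screw the press down clockwise with its T-handle (the column is in the way of a full circle, so change to the other end after each half turn or so) until the foot clamps the heat sink with about 50 newtons, without crushing it. Let go, and leave the jar, screwdriver and parts bin alone.

Things in the scene. Friction and masses are not known exactly. Their poses are not given: they have to be found in the camera images.
- press: Grey steel frame of a hand screw press, bolted down. Origin on the upright screw axis at bench height. Its x axis points from the axis to the column (45 x 70 mm, 170 mm high, at x = 78 to 123 mm), which is in the way of a hand that follows one handle end all the way round. Its front (-x) and both sides are open.
- collar (a point): Top of the round collar (42 mm across) that carries the screw, on the axis, 124 mm above the bench, at the end of an arm 34 mm wide that comes from the column (arm top 120 mm). The round rubber foot, 36 mm across, hangs on the screw below it. Its set-nut may be 2.5 mm higher or lower, so the height at which it meets the heat sink must be felt.
- bed: Aluminium slideway under the press, fixed, same origin and axes as the press; 92 mm wide, from x = -155 to +60 mm, sliding surface 15 mm above the bench. Side guides rise 10 mm above that surface and leave 1.5 mm beside the carrier.
- stop (a point): Middle of the top edge of the slideway's back stop, a dark steel bar across the bed at its far (column) end; its face is at x = +55 mm of the bed.
- carrier: Loose grey plastic plate 180 x 70 x 6 mm, about 250 g, lying in the slideway, with a green board and a finned aluminium heat sink (46 x 46 mm, top 35 mm above the plate's underside). Origin at the underside below the heat sink's middle, axes as the bed's; the plate spans x = -125 to +55 mm. Starts 30 to 60 mm short of home; at home its end meets the stop and its origin is on the screw axis.
- tab (a point): Middle of the top edge of the carrier's upright push tab: 8 mm thick along x, 40 mm wide, its top 42 mm above the plate's underside (57 mm above the bench), at x = -118 mm of the carrier. Push it along the bed's +x.
- hub (a point): Centre of the T-handle's crossbar, on the screw axis, 158 to 167 mm above the bench at the start. Head 26 mm across, its top 14 mm above this point. Clockwise from above lowers handle, screw and foot by 20 mm a turn (10 mm a half turn). The foot meets the heat sink with the hub at about 143 to 149 mm. No end stop: turned on and on, it crushes the heat sink (over 110 N).
- end_a (a point): Centre of one black ball, 22 mm across, at an end of the T-handle's 11 mm crossbar, 60 mm from the axis, level with the hub. Its x axis points outwards. While it moves, a steady friction of 0.30 N m (5 N at a ball) resists the handle; at rest friction can carry that much either way, so it stays where it is left, clamped or not.
- end_b (a point): Centre of the opposite, identical ball; its x axis points inwards. Once the foot bears, each newton of clamping adds 0.0032 N m of turning torque: 2.7 N more at a ball at 50 N. From first touch the clamping grows by about 66 N per radian (a 20 N/mm spring in the foot, and some give): about 0.75 rad from touch to 50 N.
- jar: Bystander: small jar 48 mm across, 60 mm high, origin under its centre. Leave alone.
- driver: Bystander: screwdriver lying on the bench. Leave alone.
- partsbin: Bystander: open blue parts bin 90 x 120 x 35 mm, origin under its centre. Leave alone.
There are look-alikes about, which are no part of the job. Leave any orange look-alike of the carrier alone. What is shaped like the bed but brown is not meant.

How it is judged:
By the outcome, as a careful person would: the job done as asked, in the order asked, and still so for the second after the job is handed in, with the robot touching nothing.
It also fails if it takes over 72 s, if anything falls off the work surface, if the arm or the gripper's body presses on something with over 40 N, if the wrist force passes 120 N, or if a joint passes its speed limit or range.

## Working session

There is one attempt and no reset: what is moved stays moved. The work goes in short steps, Python scripts to look and compute and a tool call to move; the robot and the scene stay as the last step left them, time stands still between calls to the robot, and variables do not carry over. Pictures are saved under pics/ and viewed, at most 10 in all, crops included, and the job is handed in when it is done.

Besides the shell and the picture viewer there is one more tool, called after "Request:" by a JSON object that holds its "op" and its "data", one argument or row to a line. carry_out: Moves the arm, as the interface text tells. Its arguments: {"type":"object","properties":{"series":{"type":"array"},"grip":{"type":"number"},"force":{"type":"number"}},"required":["series"]}

```bash
mkdir -p pics; cat > h.py <<'E'
import numpy as np, cv2
from scipy.spatial.transform import Rotation as R
from rig import bot, imaging, ticket, nets
def grab(n):
    f=imaging.grab_frame(n); return f
def save(f,p,crop=None,s=1):
    im=f["img"][:,:,::-1]
    if crop: im=im[crop[1]:crop[3],crop[0]:crop[2]]
    if s!=1: im=cv2.resize(im,None,fx=s,fy=s,interpolation=cv2.INTER_CUBIC)
    cv2.imwrite(p,im)
def ray(f,uv):
    K=np.array(f["intrinsics"]);k=f["k1"]
    d=np.array([(uv[0]-K[0,2])/K[0,0],(uv[1]-K[1,2])/K[1,1]])
    u=d.copy()
    for _ in range(30): u=d/(1+k*(u@u))
    v=np.array([u[0],u[1],1.])
    Rm=cv2.Rodrigues(np.array(f["rvec"],float))[0];t=np.array(f["tvec"],float).ravel()
    return -Rm.T@t, Rm.T@v
def atz(f,uv,z):
    o,d=ray(f,uv); return o+d*(z-o[2])/d[2]
def proj(f,P):
    Rm=cv2.Rodrigues(np.array(f["rvec"],float))[0];t=np.array(f["tvec"],float).ravel()
    c=Rm@np.array(P,float)+t; u=c[:2]/c[2]; u=u*(1+f["k1"]*(u@u)); K=np.array(f["intrinsics"])
    return np.array([K[0,0]*u[0]+K[0,2],K[1,1]*u[1]+K[1,2]])
def tri(fs,uvs):
    A=np.zeros((3,3));b=np.zeros(3)
    for f,uv in zip(fs,uvs):
        o,d=ray(f,uv);d/=np.linalg.norm(d);M=np.eye(3)-np.outer(d,d);A+=M;b+=M@o
    return np.linalg.solve(A,b)
E
python3 - <<'E'
from h import *
np.set_printoptions(precision=4,suppress=True)
s=bot.state(); print(s)
fs={}
for c in("top","scene"):
    f=grab(c);save(f,f"pics/{c}0.png");fs[c]=f
    print(c,ray(f,(320,200))[0])
    for q in("end_a","hub","collar","tab","stop","carrier","press","bed","jar","driver","partsbin"):
        print(c,q,[(np.round(d["uv"],1).tolist(),round(d["score"],2)) for d in nets.boxes_of(c,q)][:4])
E
```

```text
{'t': 0.0, 'joint_pos': array([-1.242 ,  0.1264, -0.0406,  1.4054,  0.    ,  1.5708]), 'joint_vel': array([-0.0004, -0.0016, -0.0001, -0.0007,  0.0006,  0.0011]), 'effort': array([  0.005 , -43.5909,  35.2926,   0.0174,   0.0003,   0.    ]), 'tcp_pos': array([ 0.1694, -0.4965,  0.2305]), 'ee_rot': array([-0.0008,  0.9865,  0.1636, -0.0001]), 'ft_force': array([-0.6127,  0.3094,  0.1002]), 'torque': array([0.0039, 0.0207, 0.0241]), 'grasp_force': 0.0, 'gripper_width': 0.08531120742054685}
top [ 0.4883 -0.0212  1.1166]
top end_a [([281.5, 208.9], 0.54)]
top hub [([284.4, 208.6], 0.79)]
top collar [([257.5, 208.9], 0.81)]
top tab [([318.6, 210.4], 0.89)]
top stop [([406.1, 176.0], 0.81), ([295.5, 223.2], 0.6)]
top carrier [([319.4, 209.2], 0.94), ([302.2, 275.7], 0.66)]
top press [([258.1, 207.1], 0.97)]
top bed [([403.6, 176.8], 0.9), ([287.7, 217.1], 0.77)]
top jar [([451.9, 250.5], 0.75)]
top driver [([345.5, 126.7], 0.62), ([199.3, 215.4], 0.42)]
top partsbin [([199.3, 215.2], 0.6)]
scene [1.2727 0.3827 0.8916]
scene end_a [([366.6, 199.5], 0.58)]
scene hub [([365.4, 200.1], 0.67), ([236.5, 165.2], 0.4)]
scene collar [([391.2, 227.6], 0.63)]
scene tab [([331.1, 230.2], 0.9), ([377.8, 193.9], 0.59)]
scene stop [([230.7, 229.1], 0.76), ([364.1, 245.2], 0.59)]
scene carrier [([376.2, 192.0], 0.98), ([331.6, 227.7], 0.66)]
scene press [([396.4, 230.8], 0.89)]
scene bed [([235.4, 228.5], 0.68), ([364.5, 245.3], 0.55), ([364.0, 198.5], 0.4)]
scene jar [([237.1, 164.2], 0.52)]
scene driver [([253.9, 289.8], 0.8)]
scene partsbin [([465.0, 271.1], 0.89)]
```

```bash
python3 - <<'E'
import cv2
im=cv2.imread('pics/top0.png');cv2.imwrite('pics/top0c.png',cv2.resize(im[120:310,180:420],None,fx=3.15,fy=3.15,interpolation=cv2.INTER_CUBIC)[:600,:800])
im=cv2.imread('pics/scene0.png');cv2.imwrite('pics/scene0c.png',cv2.resize(im[140:310,240:490],None,fx=3.2,fy=3.2,interpolation=cv2.INTER_CUBIC)[:600,:800])
E
```

```text
(no output)
```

View pics/top0c.png

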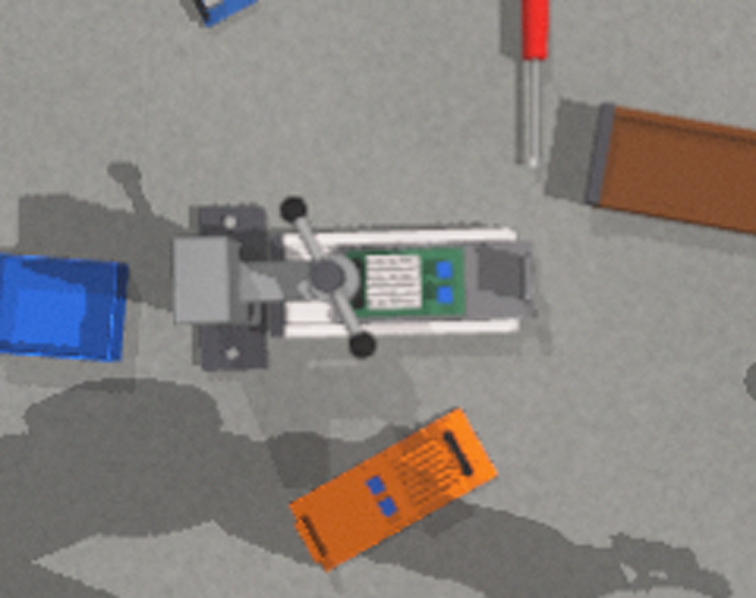

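View pics/scene0c.png

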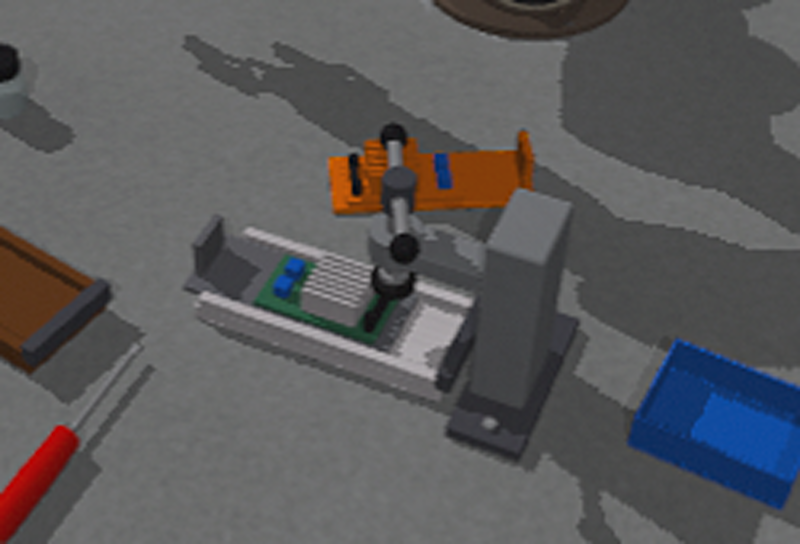

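The top view shows the press at the crop's left, with the column at (205,280), hub at (327,277) and balls at (293,209) and (362,344). The tab is at about (527,277). The orange carrier at (395,490) and the brown bed at right are look-alikes. The scene view agrees, with balls at (393,137) and (404,248) and the tab at (208,248).

```bash
python3 - <<'E'
from h import *
np.set_printoptions(precision=4,suppress=True)
ft=grab("top");fs=grab("scene")
T=lambda u,v:(u/3.15+180,v/3.15+120)
S=lambda u,v:(u/3.2+240,v/3.2+140)
for n,a,b in[("ball1",T(293,209),S(404,248)),("ball2",T(362,344),S(393,137)),("ball1x",T(293,209),S(393,137)),("hub",T(329,276),S(399,182))]:
    p=tri((ft,fs),(a,b)); print(n,p,proj(ft,p)-a,proj(fs,p)-b)
print("tab top ends",atz(ft,T(527,246),.057),atz(ft,T(530,306),.057))
print("tab scene ends",atz(fs,S(196,262),.057),atz(fs,S(220,218),.057))
print("column top",[atz(ft,T(*c),.170) for c in((173,239),(231,234),(238,318),(178,325))])
print("guide L",atz(ft,T(284,236),.025),atz(ft,T(516,232),.025)," R",atz(ft,T(284,330),.025),atz(ft,T(518,325),.025))
print("heatsink",[atz(ft,T(*c),.05) for c in((367,256),(420,254),(420,309),(367,309))])
for c,n in(("top","carrier"),("top","press")):
    for d in nets.cut_out(c,n)[:1]:
        m=d["region"];ys,xs=np.nonzero(m);print(n,m.sum(),xs.min(),xs.max(),ys.min(),ys.max())
print(bot.state()["t"])
E
```

```text
ball1 [0.5857 0.1122 0.1592] [ 0.0425 -0.0196] [ 0.0519 -0.0025]
ball2 [0.4794 0.0556 0.159 ] [ 0.0586 -0.0278] [ 0.0657 -0.0034]
ball1x [0.5772 0.0978 0.2502] [ 0.7686 -0.3593] [ 0.8958 -0.0504]
hub [0.532  0.0827 0.1663] [-0.3309  0.1543] [-0.3852  0.0185]
tab top ends [ 0.5654 -0.079   0.057 ] [ 0.5131 -0.0819  0.057 ]
tab scene ends [ 0.5791 -0.0671  0.057 ] [ 0.5261 -0.0748  0.057 ]
column top [array([0.56  , 0.2054, 0.17  ]), array([0.5644, 0.1594, 0.17  ]), array([0.4985, 0.1524, 0.17  ]), array([0.4924, 0.1998, 0.17  ])]
guide L [0.5747 0.1387 0.025 ] [ 0.5802 -0.0707  0.025 ]  R [0.4898 0.1371 0.025 ] [ 0.4967 -0.0731  0.025 ]
heatsink [array([0.5557, 0.0613, 0.05  ]), array([0.5579, 0.0146, 0.05  ]), array([0.5096, 0.014 , 0.05  ]), array([0.5091, 0.0606, 0.05  ])]
carrier 1549 273 336 250 300
press 2093 234 299 181 237
1.4
```

Request:
{"op": "carry_out", "data": {
  "series": [
    [[0.195, -0.095, 0], [0, 0, 0]],
    [[0.195, -0.095, 0], [0, 0, 0]],
    [[0.195, -0.095, 0], [0, 0, 0]],
    [[0.195, -0.095, 0], [0, 0, 0]],
    [[0.195, -0.095, 0], [0, 0, 0]],
    [[0.195, -0.095, 0], [0, 0, 0]],
    [[0.195, -0.095, 0], [0, 0, 0]],
    [[0.195, -0.095, 0], [0, 0, 0]],
    [[0.195, -0.095, 0], [0, 0, 0]],
    [[0.195, -0.095, 0], [0, 0, 0]],
    [[0.195, -0.095, 0], [0, 0, 0]],
    [[0.195, -0.095, 0], [0, 0, 0]],
    [[0.195, -0.095, 0], [0, 0, 0]],
    [[0.195, -0.095, 0], [0, 0, 0]],
    [[0.195, -0.095, 0], [0, 0, 0]],
    [[0.195, -0.095, 0], [0, 0, 0]],
    [[0.195, -0.095, 0], [0, 0, 0]],
    [[0.195, -0.095, 0], [0, 0, 0]],
    [[0.195, -0.095, 0], [0, 0, 0]],
    [[0.195, -0.095, 0], [0, 0, 0]]
  ],
  "grip": 0,
  "force": 20
}}

```text
t: 3.07
tcp_pos: [0.5396, -0.1289, 0.2313]
ee_rot: [0.0, 0.987, 0.164, 0.0]
ft_force: [-0.0, 0.1, 0.0]
gripper_width: 0.0
grasp_force: 0.0
```

Request:
{"op": "carry_out", "data": {
  "series": [
    [[0, 0, 0], [0, 0, -0.0185]],
    [[0, 0, 0], [0, 0, -0.0185]],
    [[0, 0, 0], [0, 0, -0.0185]],
    [[0, 0, 0], [0, 0, -0.0185]],
    [[0, 0, 0], [0, 0, -0.0185]],
    [[0, 0, 0], [0, 0, -0.0185]],
    [[0, 0, 0], [0, 0, -0.0185]],
    [[0, 0, 0], [0, 0, -0.0185]],
    [[0, 0, 0], [0, 0, -0.0185]],
    [[0, 0, 0], [0, 0, -0.0185]],
    [[0, 0, 0], [0, 0, -0.0185]]
  ]
}}

```text
t: 3.98
tcp_pos: [0.5388, -0.13, 0.2313]
ee_rot: [-0.0, 0.692, 0.722, -0.0]
ft_force: [0.4, 0.2, -0.2]
gripper_width: 0.0
grasp_force: 0.0
```

```bash
python3 - <<'E'
from h import *
np.set_printoptions(precision=4,suppress=True)
s=bot.state(); print(s)
q=s["ee_rot"];M=R.from_quat([q[1],q[2],q[3],q[0]]).as_matrix();print(M, np.degrees(np.arctan2(M[1,0],M[0,0])))
f=imaging.grab_frame("wrist");save(f,"pics/w0.png");print(f["hand_eye"],f["intrinsics"],f["k1"])
for q in("tab","hub","end_a","carrier"):print(q,[(np.round(d["uv"],1).tolist(),round(d["score"],2)) for d in nets.boxes_of("wrist",q)][:4])
E
```

```text
{'t': 3.9833, 'joint_pos': array([-0.2367,  0.1818,  0.0263,  1.4153, -0.    ,  1.2918]), 'joint_vel': array([ 0.0012, -0.0003, -0.0005,  0.0001,  0.    , -1.3824]), 'effort': array([  0.0019, -47.204 ,  35.3028,   0.002 ,  -0.    ,   1.4582]), 'tcp_pos': array([ 0.5388, -0.13  ,  0.2313]), 'ee_rot': array([-0.    ,  0.692 ,  0.7219, -0.    ]), 'ft_force': array([ 0.3739,  0.2187, -0.2174]), 'torque': array([-0.0012,  0.0038,  0.0205]), 'grasp_force': 0.0, 'gripper_width': 2.3391479527970253e-05}
[[-0.0423  0.9991 -0.    ]
 [ 0.9991  0.0423  0.    ]
 [ 0.     -0.     -1.    ]] 92.42555280610146
[[-0.0001 -0.9508 -0.3097  0.079 ]
 [ 1.      0.0001 -0.0007  0.0008]
 [ 0.0007 -0.3097  0.9508 -0.1422]
 [ 0.      0.      0.      1.    ]] [[343.8202   0.     322.4248]
 [  0.     343.8202 196.2404]
 [  0.       0.       1.    ]] -0.05998352725232685
tab [([323.8, 61.9], 0.75), ([157.8, 29.3], 0.69), ([361.6, 46.7], 0.34)]
hub []
end_a []
carrier [([161.2, 31.2], 0.77), ([327.0, 58.7], 0.57)]
```

View pics/w0.png

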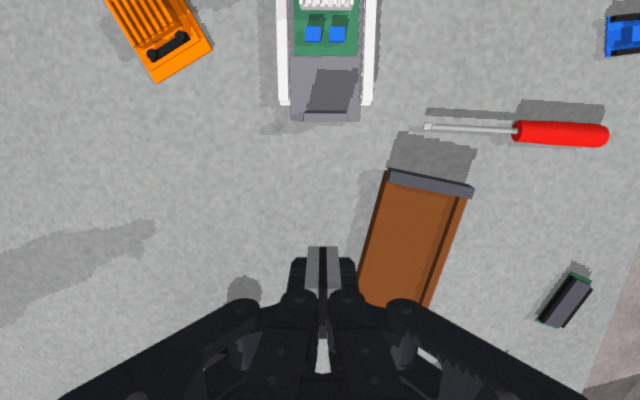

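The wrist view shows the tab at about (325,113) and the brown look-alike bed at (420,240), right of the finger path. The orange carrier is at upper left.

```bash
cat >> h.py <<'E'
def wpt(f,s,uv,z):
    K=np.array(f["intrinsics"]);d=np.array([(uv[0]-K[0,2])/K[0,0],(uv[1]-K[1,2])/K[1,1]]);u=d.copy()
    for _ in range(30): u=d/(1+f["k1"]*(u@u))
    H=np.array(f["hand_eye"]);q=s["ee_rot"];M=R.from_quat([q[1],q[2],q[3],q[0]]).as_matrix()
    o=M@H[:3,3]+s["tcp_pos"];v=M@H[:3,:3]@np.array([u[0],u[1],1.])
    return o+v*(z-o[2])/v[2]
E
python3 - <<'E'
from h import *
np.set_printoptions(precision=4,suppress=True)
s=bot.state();f=imaging.grab_frame("wrist");save(f,"pics/w1.png")
q=s["ee_rot"];print(2*np.degrees(np.arctan2(q[2],q[1])),s["tcp_pos"])
for n,uv,z in(("tabL",(303,115),.057),("tabR",(347,115),.057),("tab b",(325,120),.057),("brown stop L",(388,170),.025),("brown L low",(357,290),.025),("guide L end",(284,104),.025),("guide R end",(368,104),.025)):print(n,wpt(f,s,uv,z))
g=cv2.resize(f["img"][80:140,270:390,::-1],None,fx=6,fy=6,interpolation=cv2.INTER_CUBIC);cv2.imwrite("pics/w1c.png",g)
E
```

```text
91.93629619302008 [ 0.5388 -0.13    0.2313]
tabL [ 0.5201 -0.0776  0.057 ]
tabR [ 0.5597 -0.0763  0.057 ]
tab b [ 0.54   -0.0814  0.057 ]
brown stop L [ 0.6078 -0.1334  0.025 ]
brown L low [ 0.585 -0.279  0.025]
guide L end [ 0.4994 -0.0703  0.025 ]
guide R end [ 0.5821 -0.0674  0.025 ]
```

View pics/w1c.png

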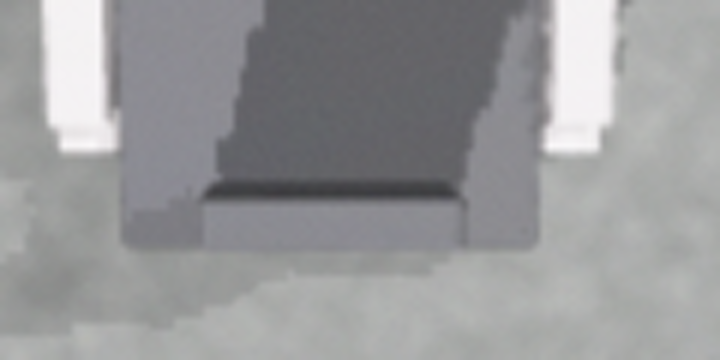

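The crop shows the tab top spanning columns 304–347 and rows 113–121 of the frame. That is 40 mm wide, as specified, with its centre near (0.540, -0.079).

Request:
{"op": "carry_out", "data": {
  "series": [
    [[0, 0.017, 0.1625], [0, 0, 0]],
    [[0, 0, 0.1625], [0, 0, 0]],
    [[0, 0, 0.1625], [0, 0, 0]],
    [[0, 0, 0.1625], [0, 0, 0]],
    [[0, 0, 0.1625], [0, 0, 0]],
    [[0, 0, 0.1625], [0, 0, 0]],
    [[0, 0, 0.1625], [0, 0, 0]],
    [[0, 0, 0.1625], [0, 0, 0]],
    [[0, 0, 0.1625], [0, 0, 0]],
    [[0, 0, 0.1625], [0, 0, 0]],
    [[0.06, 0, 0], [0, 0, 0]],
    [[0.06, 0, 0], [0, 0, 0]],
    [[0.06, 0, 0], [0, 0, 0]],
    [[0.02, 0, 0], [0, 0, 0]],
    [[0, 0, 0], [0, 0, 0]]
  ]
}}

```text
t: 5.53
tcp_pos: [0.5409, -0.1051, 0.0378]
ee_rot: [0.001, 0.694, 0.72, 0.001]
ft_force: [-0.1, -0.2, -0.8]
gripper_width: 0.0001
grasp_force: 0.0
```

Request:
{"op": "carry_out", "data": {
  "series": [
    [[0.03, 0, 0], [0, 0, 0]],
    [[0.03, 0, 0], [0, 0, 0]],
    [[0.03, 0, 0], [0, 0, 0]],
    [[0.03, 0, 0], [0, 0, 0]],
    [[0.03, 0, 0], [0, 0, 0]],
    [[0.03, 0, 0], [0, 0, 0]],
    [[0.03, 0, 0], [0, 0, 0]],
    [[0.03, 0, 0], [0, 0, 0]]
  ]
}}

```text
t: 6.2
tcp_pos: [0.5392, -0.0772, 0.0366]
ee_rot: [0.0, 0.694, 0.72, -0.0]
ft_force: [-0.1, -3.3, 3.7]
gripper_width: 0.0001
grasp_force: 1.8
```

Request:
{"op": "carry_out", "data": {
  "series": [
    [[0.025, 0, 0], [0, 0, 0]],
    [[0.025, 0, 0], [0, 0, 0]],
    [[0.025, 0, 0], [0, 0, 0]],
    [[0.025, 0, 0], [0, 0, 0]]
  ]
}}

```text
t: 6.53
tcp_pos: [0.5385, -0.0649, 0.0363]
ee_rot: [0.0, 0.694, 0.72, 0.0]
ft_force: [-0.1, -2.5, 2.4]
gripper_width: 0.0001
grasp_force: 1.7
```

```bash
python3 - <<'E'
from h import *
np.set_printoptions(precision=4,suppress=True)
f=grab("top");s=bot.state();print(s["tcp_pos"],s["ft_force"],s["torque"])
f2=grab("scene")
a=cv2.resize(f["img"][160:260,240:370,::-1],(800,600)[:2] and (780,600),interpolation=cv2.INTER_CUBIC)
b=cv2.resize(f2["img"][170:270,290:420,::-1],(780,600),interpolation=cv2.INTER_CUBIC)
cv2.imwrite("pics/c2.png",cv2.resize(np.hstack([a,b]),(800,308)))
E
```

```text
[ 0.5384 -0.0643  0.0362] [ 1.1758 -1.2383  1.2432] [-0.3468 -0.0582 -0.0338]
```

View pics/c2.png

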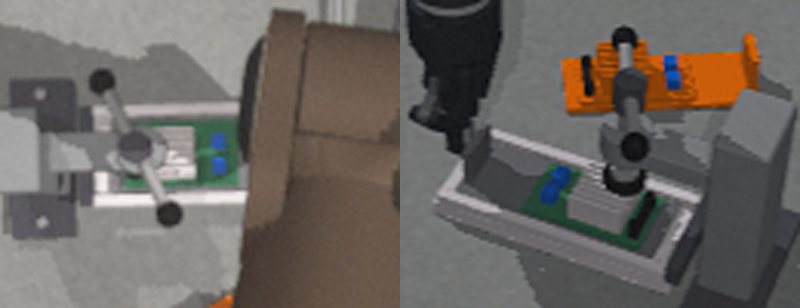

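The carrier is sliding with its tab against the fingers, and about 15 mm of gap is left to the stop.

Request:
{"op": "carry_out", "data": {
  "series": [
    [[0.02, 0, 0], [0, 0, 0]],
    [[0.02, 0, 0], [0, 0, 0]],
    [[0.02, 0, 0], [0, 0, 0]],
    [[0.015, 0, 0], [0, 0, 0]],
    [[0.01, 0, 0], [0, 0, 0]],
    [[0.01, 0, 0], [0, 0, 0]]
  ]
}}

```text
t: 7.13
tcp_pos: [0.5379, -0.0535, 0.0361]
ee_rot: [-0.0, 0.694, 0.72, -0.0]
ft_force: [0.1, -1.8, -0.2]
gripper_width: 0.0001
grasp_force: 1.0
```

Request:
{"op": "carry_out", "data": {
  "series": [
    [[0.008, 0, 0], [0, 0, 0]],
    [[0.008, 0, 0], [0, 0, 0]],
    [[0.008, 0, 0], [0, 0, 0]]
  ]
}}

```text
t: 7.38
tcp_pos: [0.5378, -0.0507, 0.0361]
ee_rot: [-0.0, 0.694, 0.72, -0.0]
ft_force: [0.4, -1.3, -0.1]
gripper_width: -0.0002
grasp_force: 0.7
```

Request:
{"op": "carry_out", "data": {
  "series": [
    [[0.006, 0, 0], [0, 0, 0]],
    [[0.006, 0, 0], [0, 0, 0]]
  ]
}}

```text
t: 7.55
tcp_pos: [0.5378, -0.0492, 0.0361]
ee_rot: [-0.0, 0.694, 0.72, -0.0]
ft_force: [-0.1, -1.0, -0.8]
gripper_width: 0.0
grasp_force: 0.6
```

Request:
{"op": "carry_out", "data": {
  "series": [
    [[0.006, 0, 0], [0, 0, 0]],
    [[0.006, 0, 0], [0, 0, 0]]
  ]
}}

```text
t: 7.72
tcp_pos: [0.5378, -0.048, 0.0362]
ee_rot: [-0.0, 0.694, 0.72, -0.0]
ft_force: [0.7, -5.9, -1.3]
gripper_width: 0.0001
grasp_force: 2.4
```

Request:
{"op": "carry_out", "data": {
  "series": [
    [[0.006, 0, 0], [0, 0, 0]],
    [[0.006, 0, 0], [0, 0, 0]]
  ]
}}

```text
t: 7.88
tcp_pos: [0.5378, -0.0479, 0.0364]
ee_rot: [0.001, 0.694, 0.72, -0.001]
ft_force: [-0.1, -8.6, 0.7]
gripper_width: 0.0002
grasp_force: 4.7
```

Request:
{"op": "carry_out", "data": {
  "series": [
    [[-0.05, 0, 0], [0, 0, 0]],
    [[-0.1, 0, 0], [0, 0, 0]],
    [[-0.15, 0, 0], [0, 0, 0]],
    [[0, 0, -0.2], [0, 0, 0]],
    [[0, 0, -0.2], [0, 0, 0]],
    [[0, 0, -0.2], [0, 0, 0]],
    [[0, 0, -0.2], [0, 0, 0]],
    [[0, 0, -0.2], [0, 0, 0]],
    [[0, 0, -0.2], [0, 0, 0]],
    [[0, 0, -0.2], [0, 0, 0]],
    [[0, 0, -0.2], [0, 0, 0]],
    [[0, 0, -0.2], [0, 0, 0]]
  ],
  "grip": 0.42
}}

```text
t: 8.88
tcp_pos: [0.539, -0.0829, 0.2536]
ee_rot: [-0.0, 0.694, 0.72, 0.0]
ft_force: [0.1, 0.4, 0.3]
gripper_width: 0.0355
grasp_force: 0.0
```

Request:
{"op": "carry_out", "data": {
  "series": [
    [[0, 0, 0], [0, 0, -0.019]],
    [[0, 0, 0], [0, 0, -0.019]],
    [[0, 0, 0], [0, 0, -0.019]],
    [[0, 0, 0], [0, 0, -0.019]],
    [[0, 0, 0], [0, 0, -0.019]],
    [[0, 0, 0], [0, 0, -0.019]],
    [[0, 0, 0], [0, 0, -0.019]],
    [[0, 0, 0], [0, 0, -0.019]],
    [[0, 0, 0], [0, 0, -0.019]],
    [[0, 0, 0], [0, 0, -0.019]],
    [[0, 0, 0], [0, 0, -0.019]],
    [[0, 0, 0], [0, 0, -0.019]],
    [[0, 0, 0], [0, 0, -0.019]],
    [[0, 0, 0], [0, 0, -0.019]],
    [[0, 0, 0], [0, 0, -0.019]],
    [[0, 0, 0], [0, 0, -0.019]],
    [[0, 0, 0], [0, 0, -0.019]],
    [[0, 0, 0], [0, 0, 0]]
  ]
}}

```text
t: 10.38
tcp_pos: [0.5391, -0.083, 0.2523]
ee_rot: [0.0, -0.246, 0.969, 0.0]
ft_force: [0.9, 0.7, 0.4]
gripper_width: 0.0357
grasp_force: 0.0
```

```bash
python3 - <<'E'
from h import *
np.set_printoptions(precision=4,suppress=True)
s=bot.state();q=s["ee_rot"];M=R.from_quat([q[1],q[2],q[3],q[0]]).as_matrix()
print(s["t"],s["tcp_pos"],np.degrees(s["joint_pos"]),s["gripper_width"],"xang",np.degrees(np.arctan2(M[1,0],M[0,0])))
f=grab("top");save(f,"pics/t3.png");f2=grab("scene")
for c in("top","scene"):
  for q in("tab","hub","end_a","carrier"):print(c,q,[(np.round(d["uv"],1).tolist(),round(d["score"],2)) for d in nets.boxes_of(c,q)][:4])
a=cv2.resize(f["img"][160:260,240:370,::-1],(780,600),interpolation=cv2.INTER_CUBIC)
b=cv2.resize(f2["img"][170:270,290:420,::-1],(780,600),interpolation=cv2.INTER_CUBIC)
cv2.imwrite("pics/c3.png",cv2.resize(np.hstack([a,b]),(800,308)))
# ball candidates: dark blobs
ft,fs=f,f2
for n,p in(("b1",(.5857,.1122,.159)),("b2",(.4794,.0556,.159)),("tab",(.5365,-.034,.057))):print(n,proj(ft,p),proj(fs,p))
P=np.array([.5857,.1122,.23]);d=P-s["tcp_pos"];print("toolshift/0.12",M.T@d/.12)
E
```

```text
10.3833 [ 0.5391 -0.083   0.2523] [ -8.7723   9.5374   3.0841  83.5447   0.0452 -37.2987] 0.03565587777915943 xang -151.4736473529779
top tab [([303.3, 207.9], 0.69), ([300.2, 277.9], 0.65)]
top hub [([284.1, 207.5], 0.92)]
top end_a [([280.9, 205.2], 0.83)]
top carrier [([305.3, 214.0], 0.68), ([302.8, 276.5], 0.67)]
scene tab [([348.4, 235.9], 0.94), ([376.7, 193.2], 0.91)]
scene hub [([365.2, 196.5], 0.79)]
scene end_a [([367.0, 199.8], 0.68)]
scene carrier [([348.6, 236.9], 0.78)]
b1 [273.0553 186.3298] [366.3084 217.565 ]
b2 [294.986  229.1941] [362.8785 182.8051]
tab [330.8416 208.4266] [320.5477 215.5101]
toolshift/0.12 [-1.1174  1.2435  0.1873]
```

View pics/c3.png

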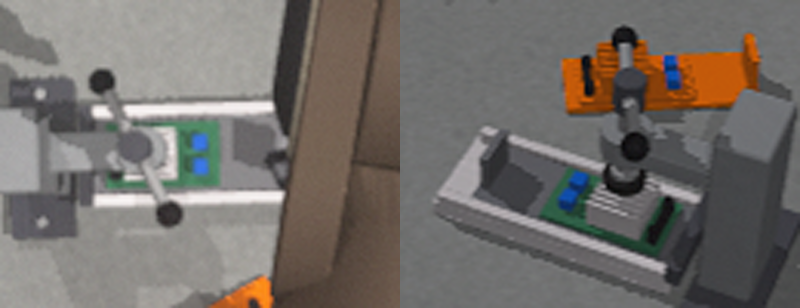

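The carrier sits against the stop. Its tab moved to crop (490,155) in the scene view and the heat sink is under the foot. Next I go to the far ball, crop (101,80) in the top view.

Request:
{"op": "carry_out", "data": {
  "series": [
    [[-0.14, 0.1555, 0.023], [0, 0, 0]],
    [[-0.14, 0.1555, 0.023], [0, 0, 0]],
    [[-0.14, 0.1555, 0.023], [0, 0, 0]],
    [[-0.14, 0.1555, 0.023], [0, 0, 0]],
    [[-0.14, 0.1555, 0.023], [0, 0, 0]],
    [[-0.14, 0.1555, 0.023], [0, 0, 0]],
    [[-0.14, 0.1555, 0.023], [0, 0, 0]],
    [[-0.14, 0.1555, 0.023], [0, 0, 0]],
    [[0, 0, 0], [0, 0, 0]]
  ]
}}

```text
t: 11.63
tcp_pos: [0.5868, 0.1164, 0.229]
ee_rot: [-0.0, -0.247, 0.969, 0.001]
ft_force: [-1.0, 0.1, 0.1]
gripper_width: 0.0356
grasp_force: 0.0
```

```bash
python3 - <<'E'
from h import *
np.set_printoptions(precision=4,suppress=True)
s=bot.state();q=s["ee_rot"];M=R.from_quat([q[1],q[2],q[3],q[0]]).as_matrix()
print(s["t"],s["tcp_pos"],s["joint_pos"],"xang",np.degrees(np.arctan2(M[1,0],M[0,0])))
f=imaging.grab_frame("wrist");save(f,"pics/w4.png")
for q in("hub","end_a"):print(q,[(np.round(d["uv"],1).tolist(),round(d["score"],2)) for d in nets.boxes_of("wrist",q)][:4])
def wproj(p):
    H=np.array(f["hand_eye"]);c=np.linalg.inv(H)@np.r_[M.T@(np.array(p)-s["tcp_pos"]),1];u=c[:2]/c[2];u=u*(1+f["k1"]*(u@u));K=np.array(f["intrinsics"]);return u*K[0,0]+K[:2,2]
for p in((.5857,.1122,.159),(.4794,.0556,.159),(.5325,.0839,.173)):print(wproj(p))
E
```

```text
11.6333 [0.5868 0.1164 0.229 ] [ 0.1952  0.2679  0.1297  1.4333  0.0014 -0.3037] xang -151.41832125194992
hub [([318.7, 111.0], 0.92)]
end_a [([320.9, 113.0], 0.9)]
[318.5597 206.4724]
[319.9257   3.0088]
[319.047 114.266]
```

View pics/w4.png

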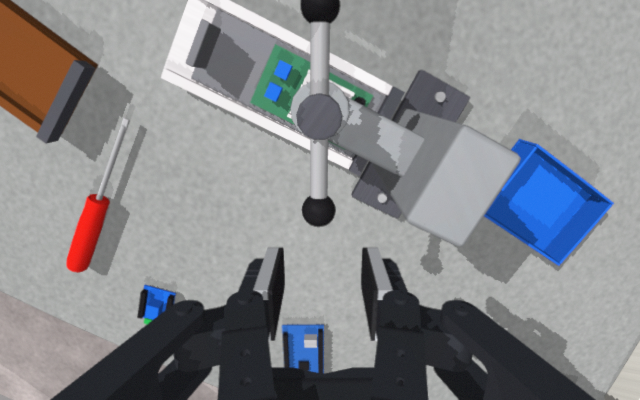

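The wrist view shows the ball at (318,210), hub head (320,115) and far ball (320,6), all within 4 px of prediction. I'll lower the fingers astride the near ball.

Request:
{"op": "carry_out", "data": {
  "series": [
    [[0.025, -0.026, 0.1], [0, 0, 0]],
    [[0, 0, 0.1], [0, 0, 0]],
    [[0, 0, 0.1], [0, 0, 0]],
    [[0, 0, 0.1], [0, 0, 0]],
    [[0, 0, 0.1], [0, 0, 0]],
    [[0, 0, 0.1], [0, 0, 0]],
    [[0, 0, 0.09], [0, 0, 0]],
    [[0, 0, 0], [0, 0, 0]]
  ]
}}

```text
t: 12.45
tcp_pos: [0.5841, 0.1073, 0.1454]
ee_rot: [-0.002, -0.244, 0.97, 0.0]
ft_force: [0.0, -0.3, -0.7]
gripper_width: 0.0359
grasp_force: 0.0
```

```bash
cat >> h.py <<'E'
C=np.array([.5325,.0839])
def rep():
    s=bot.state();q=s["ee_rot"];M=R.from_quat([q[1],q[2],q[3],q[0]]).as_matrix()
    r=s["tcp_pos"][:2]-C;rr=np.hypot(*r);t=np.array([r[1],-r[0]])/rr
    F=s["ft_force"]
    print("t %.2f ang %.1f r %.1f z %.1f | xang %.1f tilt %.2f | Ftan %.2f Frad %.2f Fz %.2f | Mz %.3f w %.1f j6 %.2f"%(s["t"],np.degrees(np.arctan2(r[1],r[0])),rr*1e3,s["tcp_pos"][2]*1e3,np.degrees(np.arctan2(M[1,0],M[0,0])),np.degrees(np.arccos(-M[2,2])),F[:2]@t,F[:2]@r/rr,F[2],s["torque"][2],s["gripper_width"]*1e3,s["joint_pos"][5]),s["torque"].round(3))
E
python3 -c "from h import *;rep()"
```

```text
t 12.45 ang 24.4 r 56.6 z 145.4 | xang -151.7 tilt 0.18 | Ftan 0.29 Frad -0.12 Fz -0.68 | Mz -0.003 w 35.9 j6 -0.31 [ 0.035  0.011 -0.003]
```

Request:
{"op": "carry_out", "data": {
  "series": [
    [[-0.02, -0.03, 0], [0, 0, 0.005]],
    [[0.0027, -0.052, 0.0028], [0, 0, 0.0167]],
    [[0.0027, -0.052, 0.0028], [0, 0, 0.0167]],
    [[0.0027, -0.052, 0.0028], [0, 0, 0.0167]],
    [[0.0027, -0.052, 0.0028], [0, 0, 0.0167]],
    [[0.0027, -0.052, 0.0028], [0, 0, 0.0167]],
    [[0.0027, -0.052, 0.0028], [0, 0, 0.0167]],
    [[0.0027, -0.052, 0.0028], [0, 0, 0.0167]],
    [[0.0027, -0.052, 0.0028], [0, 0, 0.0167]]
  ]
}}

```text
t: 13.2
tcp_pos: [0.5909, 0.0585, 0.1453]
ee_rot: [-0.0, 0.189, 0.982, 0.001]
ft_force: [-1.0, 4.8, 0.1]
gripper_width: 0.0358
grasp_force: 2.0
```

```bash
python3 -c "from h import *;rep()"
```

```text
t 13.20 ang -23.5 r 63.6 z 145.3 | xang 158.2 tilt 0.16 | Ftan -4.02 Frad -2.80 Fz 0.08 | Mz -0.030 w 35.8 j6 0.48 [ 0.975  0.275 -0.03 ]
```

Request:
{"op": "carry_out", "data": {
  "series": [
    [[0.004, -0.052, 0.0028], [0, 0, 0.0167]],
    [[0.004, -0.052, 0.0028], [0, 0, 0.0167]],
    [[0.004, -0.052, 0.0028], [0, 0, 0.0167]],
    [[0.004, -0.052, 0.0028], [0, 0, 0.0167]],
    [[0.004, -0.052, 0.0028], [0, 0, 0.0167]],
    [[0.004, -0.052, 0.0028], [0, 0, 0.0167]],
    [[0.004, -0.052, 0.0028], [0, 0, 0.0167]],
    [[0.004, -0.052, 0.0028], [0, 0, 0.0167]],
    [[0.004, -0.052, 0.0028], [0, 0, 0.0167]],
    [[0.004, -0.052, 0.0028], [0, 0, 0.0167]],
    [[0.004, -0.052, 0.0028], [0, 0, 0.0167]],
    [[0.004, -0.052, 0.0028], [0, 0, 0.0167]],
    [[0.004, -0.052, 0.0028], [0, 0, 0.0167]],
    [[0.004, -0.052, 0.0028], [0, 0, 0.0167]]
  ]
}}

```text
t: 14.37
tcp_pos: [0.5202, 0.0234, 0.1413]
ee_rot: [0.002, 0.799, 0.601, 0.001]
ft_force: [4.0, -0.8, -1.0]
gripper_width: 0.0359
grasp_force: 2.6
```

```bash
python3 -c "from h import *;rep()"
```

```text
t 14.37 ang -101.5 r 61.8 z 141.3 | xang 74.0 tilt 0.24 | Ftan -4.11 Frad -0.07 Fz -1.01 | Mz 0.020 w 35.9 j6 1.90 [-0.358 -0.881  0.02 ]
```

Request:
{"op": "carry_out", "data": {
  "series": [
    [[0.004, -0.052, 0.0028], [0, 0, 0.0155]],
    [[0.004, -0.052, 0.0028], [0, 0, 0.0155]],
    [[0.004, -0.052, 0.0028], [0, 0, 0.0155]],
    [[0.004, -0.052, 0.0028], [0, 0, 0.0155]],
    [[0.004, -0.052, 0.0028], [0, 0, 0.0155]],
    [[0.004, -0.052, 0.0028], [0, 0, 0.0155]]
  ]
}}

```text
t: 14.87
tcp_pos: [0.4885, 0.0424, 0.1392]
ee_rot: [0.003, 0.938, 0.345, 0.0]
ft_force: [0.4, -9.1, 1.2]
gripper_width: 0.0361
grasp_force: 3.5
```

```bash
python3 -c "from h import *;rep()"
```

```text
t 14.87 ang -136.7 r 60.5 z 139.2 | xang 40.4 tilt 0.32 | Ftan -6.84 Frad 5.97 Fz 1.15 | Mz -0.129 w 36.1 j6 2.53 [-1.857e+00  1.000e-03 -1.290e-01]
```

Request:
{"op": "carry_out", "data": {
  "series": [
    [[0.002, -0.05, 0.0028], [0, 0, 0.0155]],
    [[0.002, -0.05, 0.0028], [0, 0, 0.0155]],
    [[0.002, -0.05, 0.0028], [0, 0, 0.0155]]
  ]
}}

```text
t: 15.12
tcp_pos: [0.4782, 0.0577, 0.1381]
ee_rot: [0.002, 0.979, 0.205, 0.0]
ft_force: [-1.0, -7.5, 2.6]
gripper_width: 0.0361
grasp_force: 3.3
```

```bash
cat >> h.py <<'E'
_rep=rep
def rep():
    _rep();s=bot.state();r=s["tcp_pos"][:2]-C;F=s["ft_force"];print("tau %.3f"%(r[0]*F[1]-r[1]*F[0]+s["torque"][2]))
E
python3 -c "from h import *;rep()"
```

```text
t 15.12 ang -154.3 r 60.3 z 138.1 | xang 23.7 tilt 0.27 | Ftan -6.30 Frad 4.11 Fz 2.64 | Mz -0.050 w 36.1 j6 2.85 [-1.575  0.309 -0.05 ]
tau 0.329
```

Request:
{"op": "carry_out", "data": {
  "series": [
    [[0, 0.035, 0], [0, 0, 0]],
    [[0, 0, 0], [0, 0, 0]],
    [[0, 0, -0.1], [0, 0, 0]],
    [[0, 0, -0.12], [0, 0, 0]],
    [[0, 0, -0.12], [0, 0, 0]],
    [[0, 0, -0.12], [0, 0, 0]],
    [[0, 0, -0.12], [0, 0, 0]],
    [[0, 0, -0.12], [0, 0, 0]],
    [[0.2, 0, 0], [0, 0, 0]],
    [[0.2, 0, 0], [0, 0, 0]],
    [[0.2, 0, 0], [0, 0, 0]],
    [[0.2, 0, 0], [0, 0, 0]],
    [[0.2, 0, 0], [0, 0, 0]]
  ]
}}

```text
t: 16.2
tcp_pos: [0.591, 0.1053, 0.2214]
ee_rot: [-0.0, 0.978, 0.21, 0.0]
ft_force: [0.1, -0.1, 0.1]
gripper_width: 0.0364
grasp_force: 0.0
```

Request:
{"op": "carry_out", "data": {
  "series": [
    [[0, 0, 0], [0, 0, -0.0195]],
    [[0, 0, 0], [0, 0, -0.0195]],
    [[0, 0, 0], [0, 0, -0.0195]],
    [[0, 0, 0], [0, 0, -0.0195]],
    [[0, 0, 0], [0, 0, -0.0195]],
    [[0, 0, 0], [0, 0, -0.0195]],
    [[0, 0, 0], [0, 0, -0.0195]],
    [[0, 0, 0], [0, 0, -0.0195]],
    [[0, 0, 0], [0, 0, -0.0195]],
    [[0, 0, 0], [0, 0, -0.0195]],
    [[0, 0, 0], [0, 0, -0.0195]],
    [[0, 0, 0], [0, 0, -0.0195]],
    [[0, 0, 0], [0, 0, -0.0195]],
    [[0, 0, 0], [0, 0, -0.0195]],
    [[0, 0, 0], [0, 0, -0.0195]],
    [[0, 0, 0], [0, 0, -0.0195]],
    [[0, 0, 0], [0, 0, -0.0195]],
    [[0, 0, 0], [0, 0, -0.0195]],
    [[0, 0, 0], [0, 0, -0.0195]],
    [[0, 0, 0], [0, 0, -0.0195]]
  ]
}}

```text
t: 17.87
tcp_pos: [0.59, 0.1049, 0.2213]
ee_rot: [0.0, 0.131, 0.991, 0.0]
ft_force: [-0.1, 1.4, 0.2]
gripper_width: 0.0358
grasp_force: 0.0
```

Request:
{"op": "carry_out", "data": {
  "series": [
    [[0, 0, 0], [0, 0, -0.0195]],
    [[0, 0, 0], [0, 0, -0.0195]],
    [[0, 0, 0], [0, 0, -0.0195]],
    [[0, 0, 0], [0, 0, -0.0195]],
    [[0, 0, 0], [0, 0, -0.0195]],
    [[0, 0, 0], [0, 0, -0.0195]],
    [[0, 0, 0], [0, 0, 0]],
    [[0, 0, 0], [0, 0, 0]]
  ]
}}

```text
t: 18.53
tcp_pos: [0.5899, 0.1049, 0.2212]
ee_rot: [0.0, -0.229, 0.973, 0.0]
ft_force: [0.2, -0.6, 0.5]
gripper_width: 0.0358
grasp_force: 0.0
```

```bash
python3 - <<'E'
from h import *
np.set_printoptions(precision=4,suppress=True)
rep()
s=bot.state();q=s["ee_rot"];M=R.from_quat([q[1],q[2],q[3],q[0]]).as_matrix();print(s["tcp_pos"])
f=imaging.grab_frame("wrist");save(f,"pics/w5.png")
for q in("hub","end_a"):print(q,[(np.round(d["uv"],1).tolist(),round(d["score"],2)) for d in nets.boxes_of("wrist",q)][:4])
H=np.array(f["hand_eye"])
def wproj(p):
    c=np.linalg.inv(H)@np.r_[M.T@(np.array(p)-s["tcp_pos"]),1];u=c[:2]/c[2];u=u*(1+f["k1"]*(u@u));K=np.array(f["intrinsics"]);return u*K[0,0]+K[:2,2]
for a in(25,30,35,40):
    t=np.radians(a);print(a,wproj((C[0]+.06*np.cos(t),C[1]+.06*np.sin(t),.149)),wproj((C[0]-.06*np.cos(t),C[1]-.06*np.sin(t),.149)))
print(wproj((*C,.163)))
E
```

```text
t 18.53 ang 20.1 r 61.1 z 221.2 | xang -153.5 tilt 0.03 | Ftan 0.62 Frad -0.04 Fz 0.54 | Mz 0.004 w 35.8 j6 -0.29 [ 0.016 -0.01   0.004]
tau -0.033
[0.5899 0.1049 0.2212]
hub [([334.3, 112.7], 0.59)]
end_a [([335.8, 113.9], 0.7)]
25 [331.3894 208.4925] [338.3878   9.    ]
30 [339.2777 208.3555] [329.1358   9.1564]
35 [347.1377 207.5718] [319.9346  10.2001]
40 [354.9227 206.145 ] [310.872   12.1196]
[335.5331 118.4087]
```

View pics/w5.png

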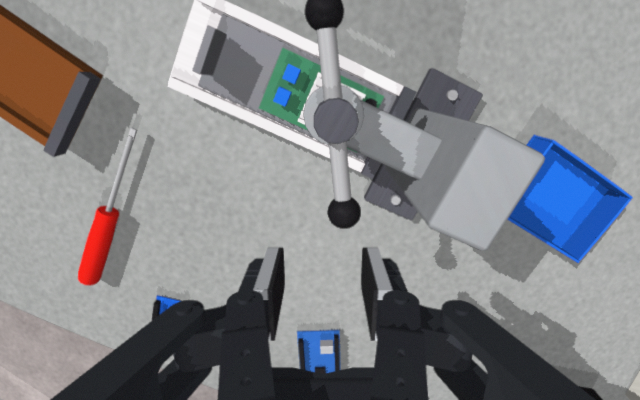

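The wrist view shows the near ball at (344,212) and the far ball at (324,12). The handle is therefore at about 33°, turned 175° so far.

Request:
{"op": "carry_out", "data": {
  "series": [
    [[0, 0.087, 0], [0, 0, 0]],
    [[0, 0, 0], [0, 0, -0.0155]],
    [[0, 0, 0.1], [0, 0, 0]],
    [[0, 0, 0.1], [0, 0, 0]],
    [[0, 0, 0.1], [0, 0, 0]],
    [[0, 0, 0.1], [0, 0, 0]],
    [[0, 0, 0.1], [0, 0, 0]],
    [[0, 0, 0.1], [0, 0, 0]],
    [[0, 0, 0.1], [0, 0, 0]],
    [[0, 0, 0], [0, 0, 0]],
    [[0, 0, 0], [0, 0, 0]]
  ]
}}

```text
t: 19.6
tcp_pos: [0.5842, 0.1149, 0.1366]
ee_rot: [-0.001, -0.277, 0.961, 0.0]
ft_force: [0.5, -0.5, -0.6]
gripper_width: 0.0363
grasp_force: 0.0
```

```bash
python3 -c "from h import *;rep()"
```

```text
t 19.60 ang 31.0 r 60.3 z 136.6 | xang -147.8 tilt 0.08 | Ftan 0.71 Frad 0.14 Fz -0.57 | Mz -0.032 w 36.3 j6 -0.37 [-0.06   0.001 -0.032]
tau -0.075
```

Request:
{"op": "carry_out", "data": {
  "series": [
    [[0.001, -0.03, 0], [0, 0, 0.005]],
    [[0.001, -0.03, 0.0014], [0, 0, 0.0083]],
    [[0.001, -0.026, 0.0014], [0, 0, 0.0083]],
    [[0.001, -0.026, 0.0014], [0, 0, 0.0083]],
    [[0.001, -0.026, 0.0014], [0, 0, 0.0083]]
  ]
}}

```text
t: 20.02
tcp_pos: [0.5912, 0.1006, 0.1373]
ee_rot: [-0.0, -0.159, 0.987, 0.001]
ft_force: [-4.2, 2.4, 0.3]
gripper_width: 0.0359
grasp_force: 2.0
```

```bash
python3 -c "from h import *;rep()"
```

```text
t 20.02 ang 15.9 r 61.0 z 137.3 | xang -161.7 tilt 0.13 | Ftan -3.44 Frad -3.41 Fz 0.27 | Mz 0.065 w 35.9 j6 -0.15 [0.556 0.869 0.065]
tau 0.274
```

Request:
{"op": "carry_out", "data": {
  "series": [
    [[0.001, -0.026, 0.0014], [0, 0, 0.0083]],
    [[0.001, -0.026, 0.0014], [0, 0, 0.0083]],
    [[0.001, -0.026, 0.0014], [0, 0, 0.0083]],
    [[0.001, -0.026, 0.0014], [0, 0, 0.0083]]
  ]
}}

```text
t: 20.35
tcp_pos: [0.5938, 0.0886, 0.1366]
ee_rot: [-0.0, -0.056, 0.998, 0.001]
ft_force: [-3.2, 4.2, 0.3]
gripper_width: 0.0359
grasp_force: 2.0
```

```bash
python3 -c "from h import *;rep()"
```

```text
t 20.35 ang 4.4 r 61.4 z 136.6 | xang -173.6 tilt 0.15 | Ftan -4.45 Frad -2.90 Fz 0.32 | Mz 0.032 w 35.9 j6 0.04 [0.755 0.725 0.032]
tau 0.305
```

Request:
{"op": "carry_out", "data": {
  "series": [
    [[0.001, -0.026, 0.0014], [0, 0, 0.0083]],
    [[0.001, -0.026, 0.0014], [0, 0, 0.0083]],
    [[0.001, -0.026, 0.0014], [0, 0, 0.0083]],
    [[0.001, -0.026, 0.0014], [0, 0, 0.0083]]
  ]
}}

```text
t: 20.68
tcp_pos: [0.594, 0.0763, 0.136]
ee_rot: [-0.0, 0.049, 0.999, 0.001]
ft_force: [-3.2, 4.5, -0.2]
gripper_width: 0.0361
grasp_force: 2.0
```

```bash
python3 -c "from h import *;rep()"
```

```text
t 20.68 ang -7.1 r 61.9 z 136.0 | xang 174.4 tilt 0.16 | Ftan -4.02 Frad -3.77 Fz -0.20 | Mz 0.040 w 36.1 j6 0.22 [0.827 0.574 0.04 ]
tau 0.290
```

Request:
{"op": "carry_out", "data": {
  "series": [
    [[0.0015, -0.026, 0.0014], [0, 0, 0.0083]],
    [[0.0015, -0.026, 0.0014], [0, 0, 0.0083]],
    [[0.0015, -0.026, 0.0014], [0, 0, 0.0083]],
    [[0.0015, -0.026, 0.0014], [0, 0, 0.0083]]
  ]
}}

```text
t: 21.02
tcp_pos: [0.5914, 0.0643, 0.1354]
ee_rot: [-0.0, 0.152, 0.988, 0.001]
ft_force: [-0.7, 5.0, 0.1]
gripper_width: 0.036
grasp_force: 2.0
```

```bash
python3 -c "from h import *;rep()"
```

```text
t 21.02 ang -18.4 r 62.1 z 135.4 | xang 162.5 tilt 0.17 | Ftan -4.50 Frad -2.20 Fz 0.05 | Mz 0.017 w 36.0 j6 0.41 [0.942 0.294 0.017]
tau 0.296
```

Request:
{"op": "carry_out", "data": {
  "series": [
    [[0.0015, -0.026, 0.0014], [0, 0, 0.0083]],
    [[0.0015, -0.026, 0.0014], [0, 0, 0.0083]],
    [[0.0015, -0.026, 0.0014], [0, 0, 0.0083]],
    [[0.0015, -0.026, 0.0014], [0, 0, 0.0083]]
  ]
}}

```text
t: 21.35
tcp_pos: [0.5864, 0.053, 0.1348]
ee_rot: [0.0, 0.254, 0.967, 0.002]
ft_force: [0.1, 4.7, 0.0]
gripper_width: 0.0361
grasp_force: 2.0
```

```bash
python3 -c "from h import *;rep()"
```

```text
t 21.35 ang -29.8 r 62.1 z 134.8 | xang 150.5 tilt 0.19 | Ftan -4.07 Frad -2.27 Fz 0.01 | Mz 0.037 w 36.1 j6 0.60 [0.975 0.088 0.037]
tau 0.290
```

Request:
{"op": "carry_out", "data": {
  "series": [
    [[0.0015, -0.026, 0.0014], [0, 0, 0.0083]],
    [[0.0015, -0.026, 0.0014], [0, 0, 0.0083]],
    [[0.0015, -0.026, 0.0014], [0, 0, 0.0083]],
    [[0.0015, -0.026, 0.0014], [0, 0, 0.0083]]
  ]
}}

```text
t: 21.68
tcp_pos: [0.5792, 0.0431, 0.1342]
ee_rot: [0.0, 0.354, 0.935, 0.002]
ft_force: [0.6, 4.3, -0.8]
gripper_width: 0.036
grasp_force: 2.0
```

```bash
python3 -c "from h import *;rep()"
```

```text
t 21.68 ang -41.2 r 62.0 z 134.2 | xang 138.6 tilt 0.20 | Ftan -3.68 Frad -2.37 Fz -0.76 | Mz 0.028 w 36.0 j6 0.80 [ 0.93  -0.133  0.028]
tau 0.257
```

Request:
{"op": "carry_out", "data": {
  "series": [
    [[0.0015, -0.026, 0.0014], [0, 0, 0.0083]],
    [[0.0015, -0.026, 0.0014], [0, 0, 0.0083]],
    [[0.0015, -0.026, 0.0014], [0, 0, 0.0083]]
  ]
}}

```text
t: 21.93
tcp_pos: [0.5725, 0.0367, 0.1338]
ee_rot: [0.0, 0.426, 0.905, 0.002]
ft_force: [0.3, 4.9, -1.3]
gripper_width: 0.0361
grasp_force: 2.0
```

```bash
python3 -c "from h import *;rep()"
```

```text
t 21.93 ang -49.7 r 61.8 z 133.8 | xang 129.6 tilt 0.21 | Ftan -3.44 Frad -3.57 Fz -1.28 | Mz 0.031 w 36.1 j6 0.94 [ 0.981 -0.138  0.031]
tau 0.244
```

Request:
{"op": "carry_out", "data": {
  "series": [
    [[0.0015, -0.026, 0.0014], [0, 0, 0.0083]],
    [[0.0015, -0.026, 0.0014], [0, 0, 0.0083]],
    [[0.0015, -0.026, 0.0014], [0, 0, 0.0083]]
  ]
}}

```text
t: 22.18
tcp_pos: [0.5649, 0.0316, 0.1334]
ee_rot: [0.0, 0.495, 0.869, 0.002]
ft_force: [2.8, 5.4, -1.1]
gripper_width: 0.0359
grasp_force: 2.1
```

```bash
python3 -c "from h import *;rep()"
```

```text
t 22.18 ang -58.2 r 61.6 z 133.4 | xang 120.6 tilt 0.23 | Ftan -5.18 Frad -3.13 Fz -1.08 | Mz 0.047 w 35.9 j6 1.09 [ 0.945 -0.368  0.047]
tau 0.366
```

Request:
{"op": "carry_out", "data": {
  "series": [
    [[0.0015, -0.026, 0.0014], [0, 0, 0.0083]],
    [[0.0015, -0.026, 0.0014], [0, 0, 0.0083]],
    [[0.0015, -0.026, 0.0014], [0, 0, 0.0083]]
  ]
}}

```text
t: 22.43
tcp_pos: [0.5568, 0.0277, 0.133]
ee_rot: [0.001, 0.561, 0.827, 0.002]
ft_force: [3.0, 5.0, -1.3]
gripper_width: 0.0361
grasp_force: 2.3
```

```bash
python3 -c "from h import *;rep()"
```

```text
t 22.43 ang -66.7 r 61.2 z 133.0 | xang 111.7 tilt 0.26 | Ftan -4.74 Frad -3.44 Fz -1.27 | Mz 0.029 w 36.1 j6 1.24 [ 0.959 -0.607  0.029]
tau 0.319
```

Request:
{"op": "carry_out", "data": {
  "series": [
    [[0.001, -0.0175, 0.0009], [0, 0, 0.0053]]
  ]
}}

```text
t: 22.52
tcp_pos: [0.5548, 0.0269, 0.1329]
ee_rot: [0.001, 0.575, 0.818, 0.002]
ft_force: [3.7, 5.4, -1.5]
gripper_width: 0.0358
grasp_force: 2.4
```

Request:
{"op": "carry_out", "data": {
  "series": [
    [[0.001, -0.0175, 0.0009], [0, 0, 0.0053]]
  ]
}}

```text
t: 22.6
tcp_pos: [0.5529, 0.0263, 0.1328]
ee_rot: [0.001, 0.588, 0.809, 0.002]
ft_force: [4.4, 4.4, -2.5]
gripper_width: 0.0358
grasp_force: 2.5
```

Request:
{"op": "carry_out", "data": {
  "series": [
    [[0.001, -0.0175, 0.0009], [0, 0, 0.0053]]
  ]
}}

```text
t: 22.68
tcp_pos: [0.551, 0.0257, 0.1327]
ee_rot: [0.001, 0.602, 0.799, 0.002]
ft_force: [3.9, 4.6, -2.1]
gripper_width: 0.0358
grasp_force: 2.6
```

Request:
{"op": "carry_out", "data": {
  "series": [
    [[0.001, -0.0175, 0.0009], [0, 0, 0.0053]]
  ]
}}

```text
t: 22.77
tcp_pos: [0.5491, 0.0252, 0.1326]
ee_rot: [0.001, 0.615, 0.789, 0.002]
ft_force: [4.0, 3.5, -1.8]
gripper_width: 0.0361
grasp_force: 2.6
```

Request:
{"op": "carry_out", "data": {
  "series": [
    [[0.001, -0.0175, 0.0009], [0, 0, 0.0053]]
  ]
}}

```text
t: 22.85
tcp_pos: [0.5472, 0.0248, 0.1325]
ee_rot: [0.001, 0.628, 0.778, 0.002]
ft_force: [4.9, 3.5, -1.6]
gripper_width: 0.0359
grasp_force: 2.7
```

Request:
{"op": "carry_out", "data": {
  "series": [
    [[0.001, -0.0175, 0.0009], [0, 0, 0.0053]]
  ]
}}

```text
t: 22.93
tcp_pos: [0.5452, 0.0244, 0.1324]
ee_rot: [0.001, 0.641, 0.768, 0.002]
ft_force: [5.1, 2.8, -2.8]
gripper_width: 0.0357
grasp_force: 2.8
```

```bash
python3 -c "from h import *;rep()"
```

```text
t 22.93 ang -78.0 r 60.8 z 132.4 | xang 100.3 tilt 0.29 | Ftan -5.58 Frad -1.71 Fz -2.82 | Mz 0.068 w 35.7 j6 1.44 [ 0.692 -0.878  0.068]
tau 0.407
```

Request:
{"op": "carry_out", "data": {
  "series": [
    [[0.0008, -0.0175, 0.0011], [0, 0, 0.0053]]
  ]
}}

```text
t: 23.02
tcp_pos: [0.5432, 0.0241, 0.1323]
ee_rot: [0.001, 0.654, 0.757, 0.002]
ft_force: [5.0, 3.0, -2.0]
gripper_width: 0.0359
grasp_force: 2.9
```

```bash
python3 -c "from h import *;rep()"
```

```text
t 23.02 ang -79.9 r 60.8 z 132.3 | xang 98.4 tilt 0.30 | Ftan -5.50 Frad -2.09 Fz -2.05 | Mz 0.012 w 35.9 j6 1.47 [ 0.656 -1.07   0.012]
tau 0.346
```

Request:
{"op": "carry_out", "data": {
  "series": [
    [[0.0008, -0.0175, 0.0011], [0, 0, 0.0053]]
  ]
}}

```text
t: 23.1
tcp_pos: [0.5412, 0.0238, 0.1322]
ee_rot: [0.001, 0.666, 0.746, 0.002]
ft_force: [4.5, 2.0, -2.2]
gripper_width: 0.0357
grasp_force: 2.9
```

```bash
python3 -c "from h import *;rep()"
```

```text
t 23.10 ang -81.8 r 60.8 z 132.2 | xang 96.5 tilt 0.30 | Ftan -4.70 Frad -1.36 Fz -2.16 | Mz 0.042 w 35.7 j6 1.50 [ 0.553 -1.048  0.042]
tau 0.328
```

Request:
{"op": "carry_out", "data": {
  "series": [
    [[0.0008, -0.0175, 0.0011], [0, 0, 0.0053]]
  ]
}}

```text
t: 23.18
tcp_pos: [0.5392, 0.0236, 0.1321]
ee_rot: [0.001, 0.679, 0.735, 0.002]
ft_force: [5.4, 2.9, -2.8]
gripper_width: 0.0359
grasp_force: 3.0
```

```bash
python3 -c "from h import *;rep()"
```

```text
t 23.18 ang -83.7 r 60.7 z 132.1 | xang 94.5 tilt 0.31 | Ftan -5.67 Frad -2.33 Fz -2.76 | Mz 0.008 w 35.9 j6 1.53 [ 0.567 -1.116  0.008]
tau 0.352
```

Request:
{"op": "carry_out", "data": {
  "series": [
    [[0.0008, -0.0175, 0.0011], [0, 0, 0.0053]]
  ]
}}

```text
t: 23.27
tcp_pos: [0.5372, 0.0234, 0.132]
ee_rot: [0.001, 0.691, 0.723, 0.002]
ft_force: [6.1, 2.5, -2.5]
gripper_width: 0.0357
grasp_force: 3.0
```

```bash
python3 -c "from h import *;rep()"
```

```text
t 23.27 ang -85.6 r 60.7 z 132.0 | xang 92.6 tilt 0.32 | Ftan -6.24 Frad -2.02 Fz -2.52 | Mz 0.034 w 35.7 j6 1.57 [ 0.495 -1.111  0.034]
tau 0.412
```

```bash
cat >> h.py <<'E'
def rep2():
    s=bot.state();r=s["tcp_pos"][:2]-C;a=np.arctan2(r[1],r[0]);m=s["torque"];F=s["ft_force"]
    T=m[1]*np.sin(a)+m[0]*np.cos(a)-.018*F[2];print("ang %.1f T %.3f tau_F %.3f tau_T %.3f gf %.2f"%(np.degrees(a),T,r[0]*F[1]-r[1]*F[0]+m[2],T/.203*np.hypot(*r)+.034,s["grasp_force"]))
E
python3 -c "from h import *;rep2()"
```

```text
ang -85.6 T 1.191 tau_F 0.412 tau_T 0.390 gf 3.05
```

Request:
{"op": "carry_out", "data": {
  "series": [
    [[0.0008, -0.0175, 0.0011], [0, 0, 0.0053]]
  ]
}}

```text
t: 23.35
tcp_pos: [0.5351, 0.0233, 0.1319]
ee_rot: [0.001, 0.703, 0.712, 0.002]
ft_force: [6.2, 2.2, -1.5]
gripper_width: 0.0358
grasp_force: 3.1
```

```bash
python3 -c "from h import *;rep2()"
```

```text
ang -87.5 T 1.197 tau_F 0.372 tau_T 0.391 gf 3.12
```

Request:
{"op": "carry_out", "data": {
  "series": [
    [[0.0008, -0.0175, 0.0011], [0, 0, 0.0053]]
  ]
}}

```text
t: 23.43
tcp_pos: [0.5331, 0.0233, 0.1318]
ee_rot: [0.001, 0.714, 0.7, 0.002]
ft_force: [6.3, 2.2, -2.3]
gripper_width: 0.0358
grasp_force: 3.2
```

```bash
python3 -c "from h import *;rep2()"
```

```text
ang -89.4 T 1.263 tau_F 0.423 tau_T 0.411 gf 3.18
```

Request:
{"op": "carry_out", "data": {
  "series": [
    [[0.0008, -0.0175, 0.0011], [0, 0, 0.0053]]
  ]
}}

```text
t: 23.52
tcp_pos: [0.5311, 0.0234, 0.1317]
ee_rot: [0.002, 0.726, 0.688, 0.003]
ft_force: [7.2, 0.8, -3.1]
gripper_width: 0.0358
grasp_force: 3.3
```

```bash
python3 -c "from h import *;rep2()"
```

```text
ang -91.3 T 1.287 tau_F 0.464 tau_T 0.418 gf 3.25
```

Request:
{"op": "carry_out", "data": {
  "series": [
    [[0.0008, -0.0175, 0.0011], [0, 0, 0.0053]]
  ]
}}

```text
t: 23.6
tcp_pos: [0.5291, 0.0235, 0.1316]
ee_rot: [0.002, 0.737, 0.675, 0.003]
ft_force: [6.7, 1.8, -1.8]
gripper_width: 0.0358
grasp_force: 3.3
```

```bash
python3 -c "from h import *;rep2();rep()"
```

```text
ang -93.2 T 1.307 tau_F 0.327 tau_T 0.423 gf 3.32
t 23.60 ang -93.2 r 60.5 z 131.6 | xang 85.0 tilt 0.35 | Ftan -6.54 Frad -2.21 Fz -1.83 | Mz -0.068 w 35.8 j6 1.70 [ 0.182 -1.286 -0.068]
tau 0.327
```

Request:
{"op": "carry_out", "data": {
  "series": [
    [[0.0008, -0.0175, 0.0011], [0, 0, 0.0053]]
  ]
}}

```text
t: 23.68
tcp_pos: [0.5271, 0.0237, 0.1315]
ee_rot: [0.002, 0.749, 0.663, 0.003]
ft_force: [6.9, 0.3, -2.5]
gripper_width: 0.036
grasp_force: 3.4
```

```bash
python3 -c "from h import *;rep2()"
```

```text
ang -95.2 T 1.395 tau_F 0.425 tau_T 0.450 gf 3.39
```

Request:
{"op": "carry_out", "data": {
  "series": [
    [[0, 0, 0], [0, 0, 0]]
  ]
}}

```text
t: 23.77
tcp_pos: [0.5268, 0.0236, 0.1315]
ee_rot: [0.002, 0.748, 0.663, 0.002]
ft_force: [5.8, 1.2, -2.7]
gripper_width: 0.0359
grasp_force: 2.8
```

```bash
python3 -c "from h import *;rep2();rep()"
```

```text
ang -95.4 T 1.129 tau_F 0.308 tau_T 0.371 gf 2.82
t 23.77 ang -95.4 r 60.6 z 131.5 | xang 83.1 tilt 0.33 | Ftan -5.65 Frad -1.71 Fz -2.73 | Mz -0.034 w 35.9 j6 1.74 [ 0.061 -1.091 -0.034]
tau 0.308
```

Request:
{"op": "carry_out", "data": {
  "series": [
    [[0, 0.02, 0], [0, 0, 0]],
    [[0, 0.03, 0], [0, 0, 0]],
    [[0, 0.005, 0], [0, 0, 0]],
    [[0, 0, 0], [0, 0, 0]]
  ]
}}

```text
t: 24.1
tcp_pos: [0.5312, 0.0223, 0.1299]
ee_rot: [0.0, 0.748, 0.664, -0.0]
ft_force: [-0.5, 0.7, -0.8]
gripper_width: 0.0358
grasp_force: 0.0
```

Request:
{"op": "carry_out", "data": {
  "series": [
    [[0, 0, -0.05], [0, 0, 0]],
    [[0, 0, -0.1], [0, 0, 0]],
    [[0, 0, -0.15], [0, 0, 0]],
    [[0, 0, -0.15], [0, 0, 0]],
    [[0, 0, -0.15], [0, 0, 0]],
    [[0, 0, -0.15], [0, 0, 0]],
    [[0, 0, -0.15], [0, 0, 0]],
    [[-0.2, 0, 0], [0, 0, 0]],
    [[-0.2, 0, 0], [0, 0, 0]],
    [[-0.2, 0, 0], [0, 0, 0]],
    [[-0.2, 0, 0], [0, 0, 0]],
    [[-0.2, 0, 0], [0, 0, 0]],
    [[0, 0, 0], [0, 0, 0]]
  ]
}}

```text
t: 25.18
tcp_pos: [0.516, -0.0999, 0.2381]
ee_rot: [0.0, 0.749, 0.662, -0.0]
ft_force: [-0.7, 0.0, 0.8]
gripper_width: 0.0355
grasp_force: 0.0
```

```bash
python3 - <<'E'
from h import *
s=bot.state();print(s["t"],s["tcp_pos"],s["ft_force"])
f=grab("top");f2=grab("scene")
a=cv2.resize(f["img"][160:260,220:350,::-1],(780,600),interpolation=cv2.INTER_CUBIC)
b=cv2.resize(f2["img"][160:270,290:433,::-1],(780,600),interpolation=cv2.INTER_CUBIC)
cv2.imwrite("pics/c6.png",cv2.resize(np.hstack([a,b]),(800,308)))
for h in(-88,-93): 
    t=np.radians(h);print(h,proj(f2,(C[0]+.06*np.cos(t),C[1]+.06*np.sin(t),.142)))
E
```

```text
25.1833 [ 0.51602608 -0.09990125  0.23806306] [-0.6756834   0.02826298  0.78727804]
-88 [341.21138951 197.59885825]
-93 [342.1855285  196.30454363]
```

View pics/c6.png

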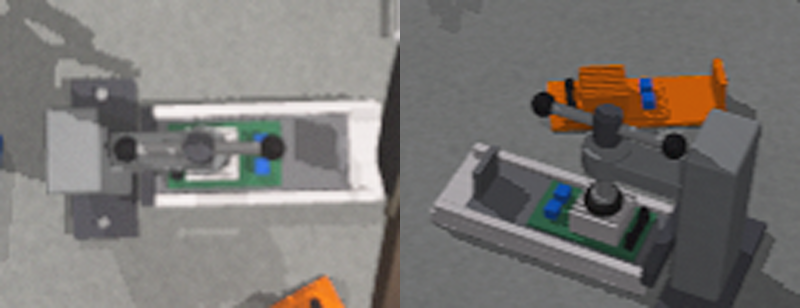

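The foot rests on the heat sink, the carrier is against the stop, and the hand is clear.

```bash
python3 -c "from rig import ticket;print(ticket.hand_in())"
```

```text
the job is handed in; nothing more can be done
None
```

The carrier is home against the stop, the press is clamped at about 50 N (estimated from turning torque and angle past touch, not measured directly), the hand is clear, and the job was handed in at about 25 s.

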